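# Stow the spray can in its bay

## Task

Put the tall spray can away: touching only its lower half, push it near the foot so that it slides over the plank, standing all the way and never lifted or tipped, in between the two rails until you feel it bear on the spring stop at the back. Lean it there for half a second or more with a light push of about 7 newtons, never over 12, then let go and swing the keeper bar fully shut across the mouth behind it, leaving the other loose things on the plank where they are.

Things in the scene. Friction and masses are not known exactly. Their poses are not given: they have to be found in the camera images.
- can: Spray can: plain aluminium cylinder 66 mm in diameter, straight to 150 mm, grey cap, 200 mm tall, 0.3 to 0.6 kg. Origin: centre of its underside, z up. It stands on the plank outside the bay's mouth, 95 to 125 mm from it. Friction on the plank about 0.5 to 0.7: sliding takes 1.5 to 4.5 N, and pushed higher than about 45 mm above the plank it may topple.
- can_top: The upper half of the can (from 100 mm up, with shoulder and spray cap), which neither fingers nor arm may touch. Origin: on the can's axis, 100 mm above its underside.
- rack: Bay fixed to the plank: two steel rails 22 mm high, 12 mm thick, 76 mm apart inside, 200 mm long, no floor (the can slides on the plank). Origin: on the plank, middle of the mouth; x runs into the bay along the rails (roughly to the robot's left), y left of that, z up. Flared lips, as high, widen the mouth to about 100 mm at 30 mm outside the origin.
- end_block: Block 100 mm wide, 75 high at the bay's back. Origin: on the plank, middle of its front face, 190 mm into the bay; axes as rack. Carries the stop: black pad 56 mm wide, 15 to 59 mm up, facing the mouth on a hand-set rigid spindle. The setting is not measured: the pad's face is 95 to 150 mm inside the mouth, to be found by feel. The pad is sprung: 4 N per mm, 6 mm travel.
- keeper (a joint): Keeper bar's angle, rad: 0 = shut, straight across the mouth; grows as it swings out of the bay and round to the far side (1.57 = along -x of the rack, 2.9 = end of travel). Hinge: vertical axis at rack x 0, y -60 mm; bar's direction in the rack frame is at 1.57 + angle from x. Bar 12 mm thick, 26 to 36 mm above the plank, 110 mm long; stays where left (friction 0.12 N m).
- keeper_tip (a point): Centre of the bar's free end at the foot of its black upright grip peg (12 mm in diameter, from 31 to 61 mm above the plank), 104 mm from the hinge, 31 mm above the plank.
- parts_bin: Bystander: black flip-top parts bin, 140 x 160 x 90 mm plus lid, fixed. Origin: centre of its underside.
- charger: Bystander, to be left alone: white charger box, 100 x 150 x 70 mm, origin centre of its underside.
- screwdriver: Bystander, to be left alone: red-handled screwdriver lying on the plank, about 200 mm long along its x. Origin near its middle.
- spanner: Bystander, to be left alone: chrome ring spanner lying flat, 180 mm long along its x, 9 mm thick. Origin at its middle.
- bolt_cup: Bystander, to be left alone: clear cup with three steel bolts, 72 mm across the rim, 85 mm high, standing beside the bay. Origin: centre of its underside.
- grease_tin: Bystander, to be left alone: low round tin, 79 mm in diameter, 62 mm high. Origin: centre of its underside.
Not all that is in view belongs to the job. Of the things shaped like the can, the aluminium one is meant.

How it is judged:
By the outcome, as a careful person would: the job done as asked, in the order asked, and still so for the second after the job is handed in, with the robot touching nothing.
It also fails if it takes over 70 s, if anything falls off the work surface, if the arm or the gripper's body presses on something with over 40 N, if the wrist force passes 120 N, or if a joint passes its speed limit or range.

## Robot

A 6-joint arm with a two-finger parallel gripper is mounted at the origin on the work surface. World frame = base frame: x ahead of the robot, y to its left, z up, the work surface at z = 0. Lengths are in m, angles in degrees, forces in N, time in s.
With the tool pointing down it reaches from about 0.35 to 0.875 m from the base axis. Payload 4.2 kg.
Tool frame: the origin (TCP) lies on the centre line of the jaws, within the pads' length; the fingertips stand 8 mm ahead of it and the grasp point (between the pads) lies 11 mm behind it (nose_length is the z of the fingertips in the tool frame, in m); z points along the fingers, y is the line along which they close (so a half turn about z gives the same grasp; the last joint's range is limited). The gripper opens to 85 mm and grips with 20 to 120 N. Pads are 22 mm wide; open, the fingers measure 114 mm over their backs; the gripper's body (76 mm by 85 mm) begins 54 mm behind the grasp point. The pads swing forward as they close: fully open they stand 13 mm farther back than shut.
Start: joints at [86.093, 22.042, 0.453, 0, -68.411, -14.817], TCP at [0.201, 0.592, 0.218] pointing down, gripper open.
Joint ranges: [-179.83, 179.83], [-69.29, 118.12], [-61.27, 80.66], [-181.25, 117.63], [-171.15, -9.14], [-177.46, 177.46]. Speed limits (degrees/s): [159.86, 159.86, 180, 180, 180, 180].

## Interface

Orientations are given as [roll, pitch, yaw] about the fixed x, y, z axes, in that order (R = Rz(yaw) Ry(pitch) Rx(roll)).
In Python, from cell import read_state, capture, calibration, close_job, nose_length gives the robot as it stands.
- The arm moves only by the tool move_arm, never from a script. Its argument "targets" is one flat list of numbers, 5 for each row, row after row: the shift along the tool's x, y, z in units of 0.15 m (1.0 is 0.15 m), then the turn about the tool's z in units of 2 rad (1.0 is 2 rad), then the opening, from -1 (shut) to 1 (fully open). In form: [tx, ty, tz, turn, hand, tx, ty, tz, turn, hand, ...]. A call has 1 to 12 rows; each row shifts and turns the commanded pose from where the row before left it, along the tool's axes as they then stand; what a row does not reach is not made up. A row lasts 1/8 s, in which the tool goes at most 62.5 mm and 10.7 degrees, less where a joint would pass 70% of its speed; a pose out of reach is approached as far as the arm can. A call with a number of a shift or a turn outside -1 to 1 is refused whole. A call with a gripper value outside its range is refused whole. The fingers move at their own pace and stop on an object; "squeeze" is the grip in N (left out, the last holds). Time passes only in rows, so rows that do not move let the fingers close. It gives the time, the measured TCP pose, the force, the opening and the grip force at its end, in the units of the state.
- read_state(): the state, without advancing time (a new reading comes with each control period).
- capture(name): name is "side" or "top"; returns the picture (420x560x3 uint8, red, green, blue); there is no depth.
- calibration(name): a dict with "fx", "fy", "cx", "cy" (pixels), "world_from_camera" (4x4, takes a point from camera to world coordinates). Camera axes: x right, y up, looking along -z (the intrinsics and any distortion apply to the point x, -y, -z); pixel columns grow to the right and rows downward; lengths in m; the calibration is good to about 2 mm. A picture is of the moment at which its call begins. calibration takes no time and is no camera call.
- close_job(): hands the job in; it is judged then, once.
The state is a dict: "t": time; "joint_pos": joint angles; "qd": joint speeds; "tau": joint torques, N m; "tool_pos": TCP position; "eef_rot": TCP orientation; "force": force on the tool from outside, world axes, zero at the start; "moment": the same for the moment, N m; "gripper_width": finger opening in m; "gripper_force": force on a finger pad.
Only numpy, scipy, OpenCV 4.12 (cv2) and the standard library are available. Lean on these libraries where they do the work, as an engineer would, in place of code of your own. Each camera call takes 0.05 s, during which the arm holds its last target. There are 200 camera calls.

## Working session

There is one attempt and no reset: what is moved stays moved. The work goes in short steps, Python scripts to look and compute and a tool call to move; the robot and the scene stay as the last step left them, time stands still between calls to the robot, and variables do not carry over. Pictures are saved under pics/ and viewed, at most 10 in all, crops included, and the job is handed in when it is done.

Besides the shell and the picture viewer there is one more tool, called by a JSON object that holds its "fn" and its "kwargs", one argument or row to a line. move_arm: Moves the arm, as the interface text tells. Shifts and turns lie within -1 to 1; 1 stands for 0.15 m of shift or 2 rad of turn. Its arguments: {"type":"object","properties":{"targets":{"type":"array"},"squeeze":{"type":"number"}},"required":["targets"]}

```bash
mkdir -p pics
python3 - <<'E'
from cell import *
import cv2
s=read_state();print(s, nose_length() if callable(nose_length) else nose_length)
for n in("top","side"):
    im=capture(n);cv2.imwrite(f"pics/{n}0.png",im[:,:,::-1]);print(n,calibration(n))
E
```

```text
{'t': 0.0, 'joint_pos': array([ 8.60916351e+01,  2.20911262e+01,  3.77314678e-01, -3.02160867e-02,
       -6.84099591e+01, -1.48158914e+01]), 'qd': array([-0.02075536, -0.05492573,  0.04058558, -0.18644211,  0.01613469,
       -0.0173203 ]), 'tau': array([-3.80562715e-04, -3.92287338e+01,  1.88394821e+01,  4.18619201e+00,
       -4.74928893e-03,  9.44761837e-06]), 'tool_pos': array([0.200419  , 0.59132938, 0.21659775]), 'eef_rot': array([ 1.79873163e+02, -4.51181336e-03, -1.87354000e+01]), 'force': array([ 0.11414403, -0.11072395, -0.21608721]), 'moment': array([-0.0171516 ,  0.02373794, -0.05190567]), 'gripper_force': 0.0, 'gripper_width': 0.08508699825570204} 0.008
top {'fx': 477.75549072979015, 'fy': 477.75549072979015, 'cx': 278.8338209785195, 'cy': 203.6145275217111, 'world_from_camera': array([[ 0.00734482,  0.99043732, -0.13776781,  0.36362347],
       [-0.99996395,  0.00786178,  0.00320859, -0.0237676 ],
       [ 0.00426101,  0.13773928,  0.99045936,  1.42513656],
       [ 0.        ,  0.        ,  0.        ,  1.        ]])}
side {'fx': 388.1003493153243, 'fy': 388.1003493153243, 'cx': 279.8554623142117, 'cy': 211.06011100328914, 'world_from_camera': array([[ 0.77802501,  0.48542224, -0.39880111,  0.04860269],
       [-0.62801805,  0.58434116, -0.51394429, -0.63457193],
       [-0.01644408,  0.65031581,  0.75948597,  1.01653524],
       [ 0.        ,  0.        ,  0.        ,  1.        ]])}
```

View pics/top0.png

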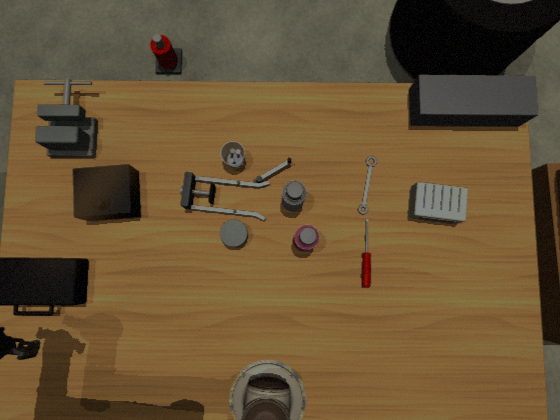

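View pics/side0.png

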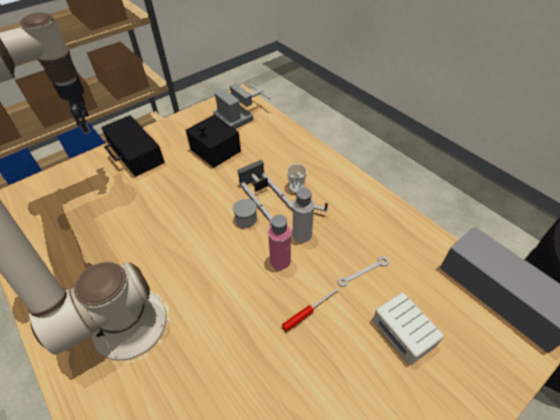

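The top view shows the bay (rails from x≈190 to 265, rows 180–217), the aluminium can at (293,193), a decoy at (306,238), and the keeper from (262,178) to (290,161). I'll enlarge both views to measure.

Run:
```python
import cv2
a=cv2.imread("pics/top0.png")[130:270,160:340];cv2.imwrite("pics/topc.png",cv2.resize(a,None,fx=4.2,fy=4.2,interpolation=cv2.INTER_CUBIC))
a=cv2.imread("pics/side0.png")[150:280,220:350];cv2.imwrite("pics/sidec.png",cv2.resize(a,None,fx=4.6,fy=4.6,interpolation=cv2.INTER_CUBIC))
```

```text
(no output)
```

View pics/topc.png

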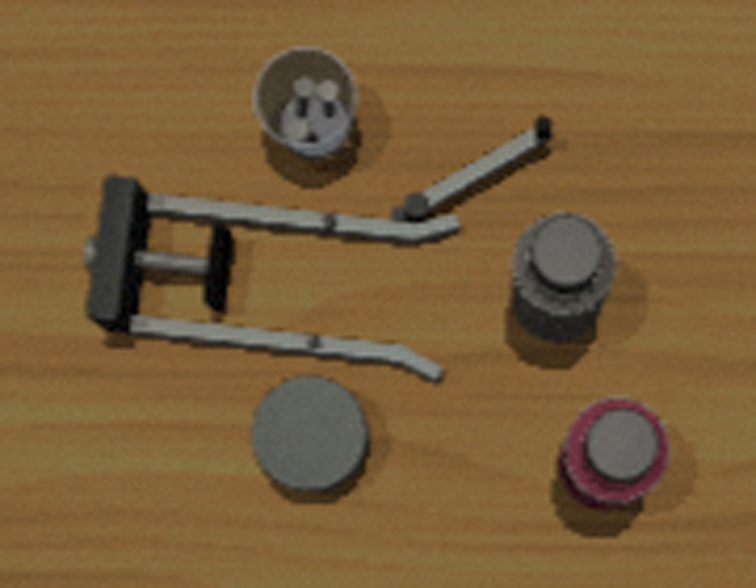

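View pics/sidec.png

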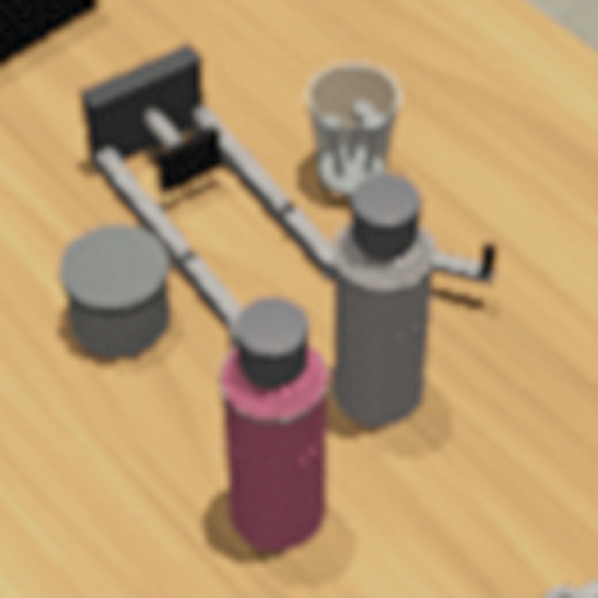

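The crops show the far rail's top centreline running (148,203)→(405,232) and the near rail's (135,323)→(400,352). The pad face is near u=230, the hinge at (415,207), the peg top at (543,124) and the can's cap top at (567,250).

```bash
cat > h.py <<'E'
from cell import *
import numpy as np
def unproj(n,u,v,z):
    c=calibration(n);T=np.array(c["world_from_camera"])
    d=T[:3,:3]@np.array([(u-c["cx"])/c["fx"],-(v-c["cy"])/c["fy"],-1]);o=T[:3,3]
    return (o+d*(z-o[2])/d[2])
T=lambda u,v,z:unproj("top",160+u/4.2-.4,130+v/4.2-.4,z)
S=lambda u,v,z:unproj("side",220+u/4.6-.4,150+v/4.6-.4,z)
E
python3 - <<'E'
from h import *
np.set_printoptions(precision=4,suppress=True)
for k,a in dict(farBack=(148,203,.022),farMouth=(408,233,.022),nearBack=(135,323,.022),nearMouth=(400,352,.022),hinge=(415,206,.04),pegtop=(543,124,.061),pegfoot=(540,136,.036),cap=(567,250,.2),shoulder=(563,264,.15),bottomfront=(560,341,0),pad=(226,270,.059),tin=(309,433,.062),cupfoot=(318,137,.0),decoycap=(622,445,.2),blockL=(118,180,.075),blockR=(103,325,.075),lipF=(457,225,.022),lipN=(440,374,.022)).items(): print(k,T(*a))
for k,a in dict(cap=(386,205,.2),shoulder=(383,255,.15),footfront=(378,427,0),pegtop=(489,248,.061),decoyfront=(277,549,0),farMouth=(330,263,.022),nearB=(108,155,.022),farB=(205,115,.022)).items(): print("S",k,S(*a))
E
```

```text
farBack [0.6342 0.223  0.022 ]
farMouth [0.6141 0.0379 0.022 ]
nearBack [0.5481 0.2294 0.022 ]
nearMouth [0.529  0.0424 0.022 ]
hinge [0.6301 0.0325 0.04  ]
pegtop [ 0.6848 -0.0566  0.061 ]
pegfoot [ 0.682  -0.0551  0.036 ]
cap [ 0.5724 -0.0685  0.2   ]
shoulder [ 0.5718 -0.0677  0.15  ]
bottomfront [ 0.5404 -0.0709  0.    ]
pad [0.5806 0.1613 0.059 ]
tin [0.4684 0.1016 0.062 ]
cupfoot [0.6882 0.1052 0.    ]
decoycap [ 0.4519 -0.1024  0.2   ]
blockL [0.6398 0.2347 0.075 ]
blockR [0.5396 0.2415 0.075 ]
lipF [0.6201 0.0032 0.022 ]
lipN [0.5137 0.0141 0.022 ]
S cap [ 0.5698 -0.0757  0.2   ]
S shoulder [ 0.5711 -0.0736  0.15  ]
S footfront [ 0.5531 -0.0953  0.    ]
S pegtop [ 0.6874 -0.0593  0.061 ]
S decoyfront [ 0.4359 -0.128   0.    ]
S farMouth [0.613  0.0284 0.022 ]
S nearB [0.5516 0.2256 0.022 ]
S farB [0.6372 0.2124 0.022 ]
```

{"fn": "move_arm", "kwargs": {
  "targets": [0, 0, -0.33, -0.055, 1, 0, 0, -0.33, -0.056, 1, 0.16, 0.28, 0, 0, 1, 0.16, 0.28, 0, 0, 1, 0.16, 0.28, 0, 0, 1, 0.16, 0.28, 0, 0, 1, 0.16, 0.28, 0, 0, 1, 0.16, 0.28, 0, 0, 1, 0.16, 0.28, 0, 0, 1, 0.16, 0.28, 0, 0, 1, 0.16, 0.28, 0, 0, 1, 0.16, 0.28, 0, 0, 1]
}}

```text
t: 1.6
tool_pos: [0.3954, 0.1475, 0.3165]
eef_rot: [180.0, 0.0, -6.0]
force: [1.1, -0.1, -0.0]
gripper_width: 0.0855
gripper_force: 0.0
```

{"fn": "move_arm", "kwargs": {
  "targets": [0.16, 0.28, 0, 0, 1, 0.16, 0.28, 0, 0, 1, 0.16, 0.28, 0, 0, 1, 0.16, 0.28, 0, 0, 1, 0.16, 0.28, 0, 0, 1, 0.16, 0.28, 0, 0, 1, 0.16, 0.28, 0, 0, 1, 0.16, 0.28, 0, 0, 1, 0, 0, 0, 0, 1]
}}

```text
t: 2.72
tool_pos: [0.5515, -0.2075, 0.3146]
eef_rot: [-180.0, 0.2, -6.2]
force: [-0.2, 0.6, -0.3]
gripper_width: 0.0853
gripper_force: 0.0
```

{"fn": "move_arm", "kwargs": {
  "targets": [0.03, -0.045, 0.38, 0, 1, 0, 0, 0.38, 0, 1, 0, 0, 0.38, 0, 1, 0, 0, 0.38, 0, 1, 0, 0, 0.35, 0, 1, 0, 0, 0, 0, 1]
}}

```text
t: 3.48
tool_pos: [0.5526, -0.1978, 0.0324]
eef_rot: [-180.0, 0.6, -6.0]
force: [-0.5, 0.2, 0.8]
gripper_width: 0.0851
gripper_force: 0.0
```

Run:
```python
from h import *
import cv2
a=capture("top")[130:270,200:380,::-1];b=capture("side")[130:330,220:420,::-1]
a=cv2.resize(a,(560,436),interpolation=cv2.INTER_CUBIC)
cv2.imwrite("pics/side1.png",cv2.resize(b,(600,600),interpolation=cv2.INTER_CUBIC));cv2.imwrite("pics/top1.png",a)
s=read_state();print(s["tool_pos"],s["force"])
```

```text
[ 0.55738596 -0.19868494  0.03766734] [-0.23797009  0.43880959  1.15803497]
```

View pics/side1.png

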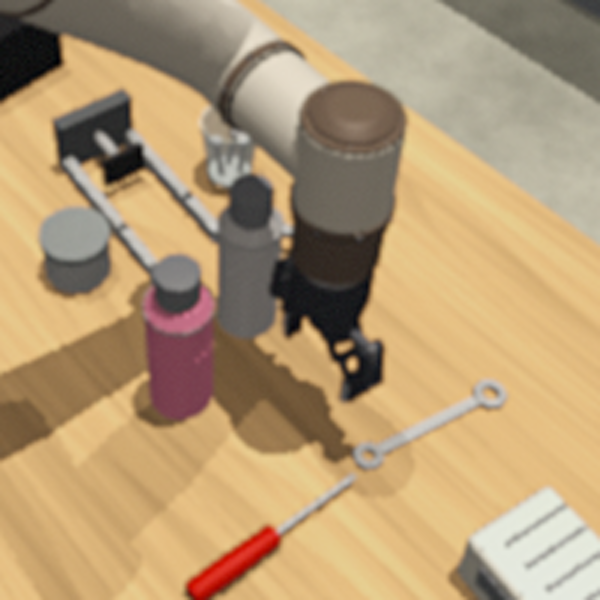

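Run:
```python
from h import *
import cv2
im=capture("side")[:,:,::-1];k=7;x0,y0=300,190
a=cv2.resize(im[y0:y0+85,x0:x0+85],None,fx=k,fy=k,interpolation=cv2.INTER_CUBIC);a=cv2.convertScaleAbs(a,alpha=2,beta=20)
c=calibration("side");W=np.linalg.inv(c["world_from_camera"])
p0=read_state()["tool_pos"];f=np.array([.105,.9945,0]);print(p0)
for sg in(1,-1):
  for h in range(0,130,10):
    q=np.r_[p0[:2],0]+sg*.057*f+[0,0,h/1000];q=(W@np.r_[q,1])[:3]
    u=c["cx"]+c["fx"]*q[0]/-q[2];v=c["cy"]-c["fy"]*q[1]/-q[2]
    cv2.circle(a,(int((u-x0+.4)*k),int((v-y0+.4)*k)),3,(0,0,255) if h%50 else (0,255,0),-1)
cv2.imwrite("pics/g.png",a)
```

```text
[ 0.55824416 -0.1988578   0.03875111]
```

View pics/g.png

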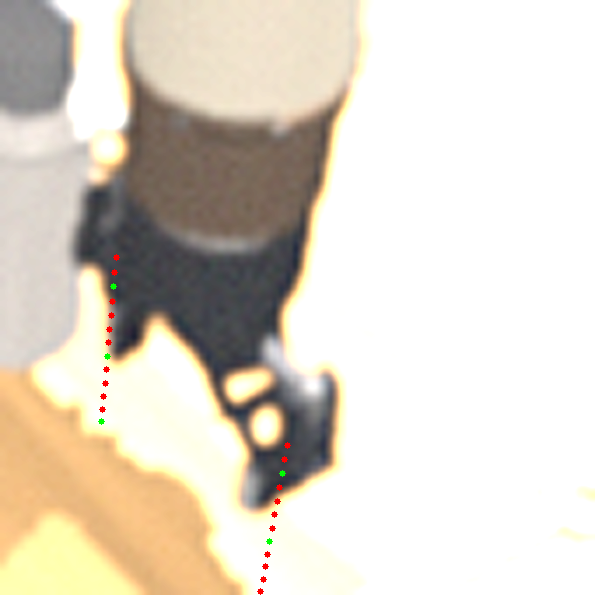

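The side crop shows the open fingertips about 8 mm above the TCP. What looks like a knuckle sticks out at (90,225), so I'll look at the gripper side-on before choosing the pushing face.

{"fn": "move_arm", "kwargs": {
  "targets": [0, 0, -0.4, 0, 1, 0, 0, -0.4, 0, 1, 0, 0, -0.4, 0, 1, -0.24, 0.24, -0.4, 0, 1, -0.24, 0.24, -0.4, 0, 1, -0.24, 0.24, 0, -0.085, 1]
}}

```text
t: 4.38
tool_pos: [0.455, -0.2832, 0.3201]
eef_rot: [179.6, -0.9, 4.1]
force: [-0.8, 0.1, -1.2]
gripper_width: 0.0855
gripper_force: 0.0
```

{"fn": "move_arm", "kwargs": {
  "targets": [-0.2, 0.2, 0, -0.085, 1, 0, 0, 0, -0.085, 1, 0, 0, 0, -0.085, 1, 0, 0, 0, -0.085, 1, 0, 0, 0, -0.085, 1, 0, 0, 0, 0, 1]
}}

```text
t: 5.12
tool_pos: [0.4259, -0.3137, 0.3146]
eef_rot: [179.7, -0.1, 52.3]
force: [-0.3, -0.7, -0.3]
gripper_width: 0.0854
gripper_force: 0.0
```

```bash
cat > look.py <<'E'
from h import *
import cv2,sys
im=capture("side")[:,:,::-1];k=4
s=read_state();p=s["tool_pos"];r=np.radians(s["eef_rot"][2]);c=calibration("side");W=np.linalg.inv(c["world_from_camera"])
def pr(q):
    q=(W@np.r_[q,1])[:3];return np.array([c["cx"]-c["fx"]*q[0]/q[2],c["cy"]+c["fy"]*q[1]/q[2]])
o=pr(p+[0,0,.05]);x0,y0=int(o[0])-85,int(o[1])-70
a=cv2.convertScaleAbs(cv2.resize(im[y0:y0+145,x0:x0+170],None,fx=k,fy=k,interpolation=cv2.INTER_CUBIC),alpha=1.8,beta=15)
for sg in(1,-1):
  for h in range(-10,120,10):
    q=(pr(p+sg*.057*np.array([np.sin(r),-np.cos(r),0])+[0,0,h/1000])-[x0,y0]+.4)*k
    cv2.circle(a,tuple(int(t) for t in q),2,(0,0,255) if h else (0,255,0),-1)
cv2.imwrite(sys.argv[1],a);print(p,s["eef_rot"],s["t"],s["gripper_width"])
E
python3 look.py pics/l1.png
```

```text
[ 0.42591078 -0.3136889   0.31408497] [ 1.79744291e+02 -7.51030658e-02  5.22772119e+01] 5.175 0.08547869368833881
```

View pics/l1.png

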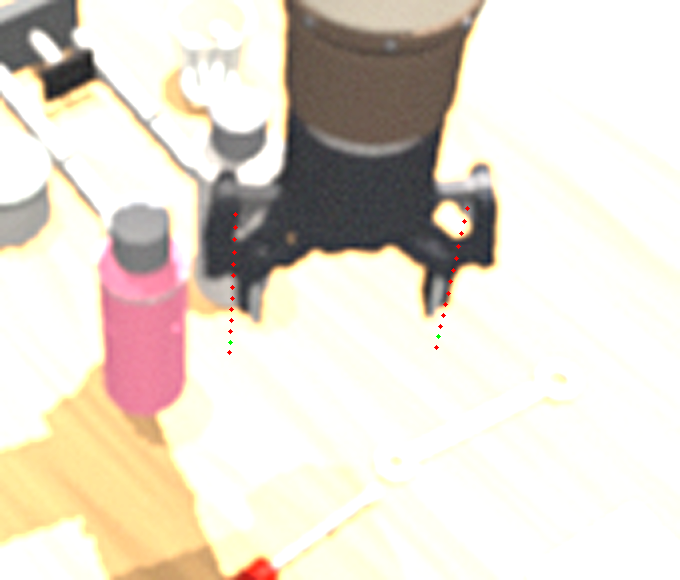

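The side-on view shows the open fingers' knuckles sticking out far beyond the finger backs: columns 205–495, against 240–447 at the tips. With a vertical tool something always overhangs the can's top. I'll check whether the tool can be leaned at the edge of its reach.

{"fn": "move_arm", "kwargs": {
  "targets": [0, 0, -0.27, 0, -1, 0, 0, -0.27, 0, -1, 0.3, -0.17, 0, 0, -1, 0.3, -0.17, 0, 0, -1, 0.3, -0.17, 0, 0, -1, 0.3, -0.17, 0, 0, -1, 0.3, -0.17, 0, 0, -1, 0.3, -0.17, 0, 0, -1, 0.3, -0.17, 0, 0, -1, 0.3, -0.17, 0, 0, -1, 0.3, -0.17, 0, 0, -1, 0.3, -0.17, 0, 0, -1]
}}

```text
t: 6.68
tool_pos: [0.4979, 0.2, 0.3941]
eef_rot: [179.9, -0.1, 52.3]
force: [0.6, -0.2, 0.7]
gripper_width: 0.0003
gripper_force: 0.0
```

{"fn": "move_arm", "kwargs": {
  "targets": [0.1, -0.33, 0, 0, -1, 0.1, -0.33, 0, 0, -1, 0.1, -0.33, 0, 0, -1, 0.1, -0.33, 0, 0, -1, 0.1, -0.33, 0, 0, -1, 0.1, -0.33, 0, 0, -1, 0.1, -0.33, 0, 0, -1, 0.1, -0.33, 0, 0, -1, 0.1, -0.33, 0, 0, -1, 0.1, -0.33, 0, 0, -1, 0.1, -0.33, 0, 0, -1, 0, 0, 0, 0, -1]
}}

```text
t: 8.18
tool_pos: [0.1644, 0.6633, 0.3907]
eef_rot: [180.0, 0.1, 52.5]
force: [-0.6, -0.4, -0.8]
gripper_width: 0.0003
gripper_force: 0.0
```

```bash
python3 -c "
from h import *
s=read_state();print(s['t'],s['tool_pos'],s['joint_pos'].round(1),s['eef_rot'].round(2))"
```

```text
8.175 [0.16440244 0.66331454 0.3906615 ] [ 89.6  25.7  30.   -0.  -94.5  52.9] [1.7997e+02 1.2000e-01 5.2510e+01]
```

{"fn": "move_arm", "kwargs": {
  "targets": [0.07, 0.21, 0, 0, -1, 0.07, 0.21, 0, 0, -1, 0.284, -0.175, 0, 0, -1, 0.284, -0.175, 0, 0, -1, 0.284, -0.175, 0, 0, -1, 0.142, -0.087, 0, 0, -1]
}}

```text
t: 8.93
tool_pos: [0.2473, 0.7998, 0.3907]
eef_rot: [179.9, -0.2, 52.2]
force: [-11.4, 36.2, 79.3]
gripper_width: -0.0002
gripper_force: 0.0
```

{"fn": "move_arm", "kwargs": {
  "targets": [0.142, -0.087, 0, 0, -1, 0.142, -0.087, 0, 0, -1, 0.142, -0.087, 0, 0, -1]
}}

```text
t: 9.3
tool_pos: [0.2413, 0.8315, 0.3682]
eef_rot: [-179.1, -2.6, 52.4]
force: [0.3, 0.3, -0.2]
gripper_width: -0.0002
gripper_force: 0.0
```

{"fn": "move_arm", "kwargs": {
  "targets": [0.142, -0.087, 0, 0, -1, 0.142, -0.087, 0, 0, -1]
}}

```text
t: 9.55
tool_pos: [0.2377, 0.8519, 0.3491]
eef_rot: [-178.7, -3.8, 52.4]
force: [0.4, -0.4, -0.3]
gripper_width: 0.0
gripper_force: 0.0
```

```bash
python3 -c "
from h import *
s=read_state();print(s['t'],s['tool_pos'],s['joint_pos'].round(1),s['eef_rot'].round(2))"
```

```text
9.55 [0.237708   0.85186838 0.34913271] [  85.2   55.7   80.7    1.1 -111.1   57.7] [-178.74   -3.8    52.4 ]
```

{"fn": "move_arm", "kwargs": {
  "targets": [0.07, -0.044, 0, 0, -1, 0.07, -0.044, 0, 0, -1, 0.07, -0.044, 0, 0, -1, 0.07, -0.044, 0, 0, -1]
}}

```text
t: 10.05
tool_pos: [0.2343, 0.8703, 0.3334]
eef_rot: [-178.3, -5.1, 52.4]
force: [-0.8, 0.1, 0.3]
gripper_width: 0.0002
gripper_force: 0.0
```

```bash
cat > st.py <<'E'
from h import *
from scipy.spatial.transform import Rotation as Ro
s=read_state();R=Ro.from_euler('xyz',s['eef_rot'],degrees=True).as_matrix()
np.set_printoptions(precision=4,suppress=True)
z=R[:,2];print(s['t'],s['tool_pos'],s['joint_pos'].round(1),s['eef_rot'].round(2),'f',s['force'].round(1),'w',s['gripper_width'].round(3));print('tilt',np.degrees(np.arccos(-z[2])).round(2),'heading',np.degrees(np.arctan2(z[1],z[0])).round(1));print(R)
E
python3 st.py
```

```text
Traceback (most recent call last):
  File "st.py", line 5, in <module>
    z=R[:,2];print(s['t'],s['tool_pos'],s['joint_pos'].round(1),s['eef_rot'].round(2),'f',s['force'].round(1),'w',s['gripper_width'].round(3));print('tilt',np.degrees(np.arccos(-z[2])).round(2),'heading',np.degrees(np.arctan2(z[1],z[0])).round(1));print(R)
                                                                                                                  ^^^^^^^^^^^^^^^^^^^^^^^^
AttributeError: 'float' object has no attribute 'round'
```

{"fn": "move_arm", "kwargs": {
  "targets": [-0.1, 0.06, 0, 0, -1, -0.2, 0.12, 0, 0, -1, -0.2, 0.12, 0, 0, -1, 0, 0, 0, 0, -1]
}}

```text
t: 10.55
tool_pos: [0.2243, 0.7804, 0.3267]
eef_rot: [-178.4, -5.0, 52.4]
force: [0.6, 0.3, 1.2]
gripper_width: -0.0001
gripper_force: 0.0
```

```bash
python3 st.py
```

```text
Traceback (most recent call last):
  File "st.py", line 5, in <module>
    z=R[:,2];print(s['t'],s['tool_pos'],s['joint_pos'].round(1),s['eef_rot'].round(2),'f',s['force'].round(1),'w',s['gripper_width'].round(3));print('tilt',np.degrees(np.arccos(-z[2])).round(2),'heading',np.degrees(np.arctan2(z[1],z[0])).round(1));print(R)
                                                                                                                  ^^^^^^^^^^^^^^^^^^^^^^^^
AttributeError: 'float' object has no attribute 'round'
```

```bash
sed -i "s/s\['gripper_width'\].round(3)/round(s['gripper_width'],3)/" st.py; sed -i "s/print(s\['t'\]/print(round(float(s['t']),2)/" st.py; python3 st.py
```

```text
10.55 [0.2243 0.7804 0.3267] [ 85.9  37.8  41.3   1.4 -88.4  56.6] [-178.4    -5.     52.36] f [0.6 0.3 1.2] w -0.0
tilt 5.25 heading 70.1
[[ 0.6084  0.793   0.0311]
 [ 0.7888 -0.6086  0.0861]
 [ 0.0872 -0.0278 -0.9958]]
```

{"fn": "move_arm", "kwargs": {
  "targets": [-0.17, -0.275, 0, 0, -1, -0.17, -0.275, 0, 0, -1, -0.17, -0.275, 0, 0, -1, -0.17, -0.275, 0, 0, -1, 0, 0, 0, 0, -1, 0.08, -0.06, -0.07, 0, -1, 0.08, -0.06, -0.07, 0, -1, 0.08, -0.06, -0.07, 0, -1, 0.08, -0.06, -0.07, 0, -1, 0.162, -0.116, -0.1, 0, -1, 0.162, -0.116, -0.1, 0, -1]
}}

```text
t: 11.92
tool_pos: [0.0313, 0.8826, 0.3683]
eef_rot: [-178.2, -5.7, 52.4]
force: [-1.0, 0.7, -2.2]
gripper_width: -0.0001
gripper_force: 0.0
```

```bash
python3 st.py
```

```text
11.93 [0.0313 0.8826 0.3683] [  99.4   54.6   80.1    3.1 -110.3   44.3] [-178.15   -5.72   52.38] f [-1.   0.7 -2.2] w -0.0
tilt 6.01 heading 70.3
[[ 0.6073  0.7937  0.0353]
 [ 0.7882 -0.6075  0.0987]
 [ 0.0997 -0.0321 -0.9945]]
```

{"fn": "move_arm", "kwargs": {
  "targets": [0.2, -0.14, -0.2, 0, -1, 0.2, -0.14, -0.2, 0, -1, 0.2, -0.14, -0.2, 0, -1, 0.2, -0.14, -0.2, 0, -1]
}}

```text
t: 12.42
tool_pos: [0.0295, 0.8818, 0.4406]
eef_rot: [-173.8, -12.2, 51.9]
force: [0.1, 0.3, 0.4]
gripper_width: -0.0002
gripper_force: 0.0
```

```bash
python3 st.py
```

```text
12.43 [0.0295 0.8818 0.4406] [ 100.2   50.6   80.7    5.1 -107.3   44.4] [-173.83  -12.17   51.87] f [0.1 0.3 0.4] w -0.0
tilt 13.62 heading 79.0
[[ 0.6036  0.796   0.0448]
 [ 0.7689 -0.5961  0.2312]
 [ 0.2108 -0.1051 -0.9719]]
```

{"fn": "move_arm", "kwargs": {
  "targets": [0.2, -0.14, -0.2, 0, -1, 0.2, -0.14, -0.2, 0, -1, 0.2, -0.14, -0.2, 0, -1, 0.2, -0.14, -0.2, 0, -1, 0.2, -0.14, -0.2, 0, -1, 0.2, -0.14, -0.2, 0, -1]
}}

```text
t: 13.18
tool_pos: [0.0246, 0.8684, 0.535]
eef_rot: [-168.6, -20.1, 50.6]
force: [-0.4, 0.4, -0.0]
gripper_width: -0.0001
gripper_force: 0.0
```

```bash
python3 st.py
```

```text
13.18 [0.0246 0.8684 0.535 ] [ 101.8   45.2   80.7    8.2 -103.7   44.3] [-168.59  -20.08   50.6 ] f [-0.4  0.4 -0. ] w -0.0
tilt 22.98 heading 81.1
[[ 0.5961  0.8006  0.0607]
 [ 0.7258 -0.5696  0.3857]
 [ 0.3434 -0.1858 -0.9206]]
```

{"fn": "move_arm", "kwargs": {
  "targets": [0.2, -0.14, -0.2, 0, -1, 0.2, -0.14, -0.2, 0, -1, 0.2, -0.14, -0.2, 0, -1, 0.2, -0.14, -0.2, 0, -1, 0, 0, 0, 0, -1]
}}

```text
t: 13.8
tool_pos: [0.0198, 0.8466, 0.6065]
eef_rot: [-164.7, -25.4, 49.2]
force: [-0.0, -0.4, -0.0]
gripper_width: 0.0001
gripper_force: 0.0
```

{"fn": "move_arm", "kwargs": {
  "targets": [0, 0, 0, 0.09, -1, 0, 0, 0, 0.09, -1, 0, 0, 0, 0.09, -1, 0, 0, 0, 0.09, -1, 0, 0, 0, 0.09, -1, 0, 0, 0, 0.09, -1, 0, 0, 0, 0.09, -1, 0, 0, 0, 0.09, -1, 0, 0, 0, 0.09, -1, 0, 0, 0, 0.09, -1]
}}

```text
t: 15.05
tool_pos: [0.0196, 0.8485, 0.6028]
eef_rot: [-157.7, 19.2, -46.9]
force: [0.2, -0.1, 0.0]
gripper_width: 0.0
gripper_force: 0.0
```

```bash
cat >> st.py <<'E'
import sys
u=R.T@[0,0,1];print('turn so -x leads (units)',round(((np.arctan2(u[1],u[0])-np.pi+np.pi)%(2*np.pi)-np.pi)/2,3))
O=np.array([.571,.039]);X=np.array([.105,.9945]);Y=np.array([-.9945,.105]);p=s['tool_pos']
print('rack xy of tcp',(p[:2]-O)@X,(p[:2]-O)@Y)
if len(sys.argv)>3:
    d=np.array([float(a) for a in sys.argv[1:4]])-p;q=R.T@d/.15;print('dist',np.linalg.norm(d),'tool units',q)
E
python3 st.py .5 .2 .45
```

```text
15.05 [0.0196 0.8485 0.6028] [ 103.2   41.3   80.7   10.4 -101.8  -59.3] [-157.69   19.2   -46.94] f [ 0.2 -0.1  0. ] w 0.0
tilt 29.11 heading 81.8
[[ 0.6448 -0.7612  0.0696]
 [-0.69   -0.5405  0.4815]
 [-0.3289 -0.3585 -0.8737]]
turn so -x leads (units) 0.414
rack xy of tcp 0.7471142788825169 0.6334030306623265
dist 0.8213955855477895 tool units [ 5.3832  0.2639 -0.9684]
```

{"fn": "move_arm", "kwargs": {
  "targets": [0.3, 0.018, -0.065, 0, -1, 0.36, 0.018, -0.065, 0, -1, 0.36, 0.018, -0.065, 0, -1, 0.36, 0.018, -0.065, 0, -1, 0.36, 0.018, -0.065, 0, -1, 0.36, 0.018, -0.065, 0, -1, 0.36, 0.018, -0.065, 0, -1, 0.36, 0.018, -0.065, 0, -1, 0.36, 0.018, -0.065, 0, -1, 0.36, 0.018, -0.065, 0, -1, 0.36, 0.018, -0.065, 0, -1, 0.36, 0.018, -0.065, 0, -1]
}}

```text
t: 16.55
tool_pos: [0.3927, 0.3517, 0.4927]
eef_rot: [-157.4, 19.1, -46.5]
force: [0.1, 0.3, -0.5]
gripper_width: 0.0
gripper_force: 0.0
```

{"fn": "move_arm", "kwargs": {
  "targets": [0.36, 0.018, -0.065, 0, -1, 0.36, 0.018, -0.065, 0, -1, 0, 0, 0, 0.083, -1, 0, 0, 0, 0.083, -1, 0, 0, 0, 0.083, -1, 0, 0, 0, 0.083, -1, 0, 0, 0, 0.082, -1, 0, 0, 0, 0, -1]
}}

```text
t: 17.55
tool_pos: [0.457, 0.2665, 0.4723]
eef_rot: [-179.6, 29.2, -97.6]
force: [0.4, 0.6, 0.8]
gripper_width: -0.0003
gripper_force: 0.0
```

```bash
python3 st.py .55 -.2 .35;python3 st.py .55 -.2 .1|tail -1
```

```text
17.55 [0.457  0.2665 0.4723] [ 34.3  -0.1  10.3 -21.3 -80.3 -42.1] [-179.61   29.2   -97.63] f [0.4 0.6 0.8] w -0.0
tilt 29.2 heading 81.6
[[-0.1159 -0.9907  0.0715]
 [-0.8652  0.136   0.4826]
 [-0.4879 -0.0059 -0.8729]]
turn so -x leads (units) 0.006
rack xy of tcp 0.2142931436006331 0.13726836782509186
dist 0.4911676838268424 tool units [ 3.0168 -1.0325 -0.7449]
dist 0.6040691044869754 tool units [ 3.8299 -1.0226  0.7099]
```

```bash
python3 st.py .559 -.185 .35|tail -1;python3 st.py .559 -.185 .15|tail -1
```

```text
dist 0.4787800675424456 tool units [ 2.9233 -1.0783 -0.6924]
dist 0.5640508705461289 tool units [ 3.5738 -1.0705  0.4715]
```

{"fn": "move_arm", "kwargs": {
  "targets": [0.292, -0.108, -0.069, 0, -1, 0.292, -0.108, -0.069, 0, -1, 0.292, -0.108, -0.069, 0, -1, 0.292, -0.108, -0.069, 0, -1, 0.292, -0.108, -0.069, 0, -1, 0.292, -0.108, -0.069, 0, -1, 0.292, -0.108, -0.069, 0, -1, 0.292, -0.108, -0.069, 0, -1, 0.292, -0.108, -0.069, 0, -1, 0.292, -0.108, -0.069, 0, -1, 0, 0, 0, 0.006, -1]
}}

```text
t: 18.92
tool_pos: [0.5587, -0.1876, 0.3465]
eef_rot: [179.7, 29.2, -98.8]
force: [0.4, 1.1, -0.3]
gripper_width: -0.0001
gripper_force: 0.0
```

{"fn": "move_arm", "kwargs": {
  "targets": [0.163, 0.002, 0.291, 0, -1, 0.163, 0.002, 0.291, 0, -1, 0.163, 0.002, 0.291, 0, -1, 0.163, 0.002, 0.291, 0, -1, 0, 0, 0, 0, -1]
}}

```text
t: 19.55
tool_pos: [0.5548, -0.1834, 0.1463]
eef_rot: [179.4, 29.3, -98.7]
force: [-0.5, -0.2, 0.6]
gripper_width: -0.0002
gripper_force: 0.0
```

```bash
python3 st.py .559 -.181 .03
python3 - <<'E'
from h import *
import cv2
im=capture("side")[:,:,::-1]
cv2.imwrite("pics/s2.png",cv2.resize(im[60:340,180:470],None,fx=2.1,fy=2.1,interpolation=cv2.INTER_CUBIC))
E
```

```text
19.55 [ 0.5548 -0.1834  0.1463] [-19.3  27.6   3.7 -29.8 -74.8  21. ] [179.42  29.3  -98.69] f [-0.5 -0.2  0.6] w -0.0
tilt 29.3 heading 82.5
[[-0.1318 -0.9892  0.064 ]
 [-0.8621  0.1463  0.4852]
 [-0.4893  0.0088 -0.8721]]
turn so -x leads (units) -0.009
rack xy of tcp -0.2228928383578987 -0.007204374656628702
dist 0.11637810023358568 tool units [ 0.3617 -0.0324  0.6856]
```

View pics/s2.png

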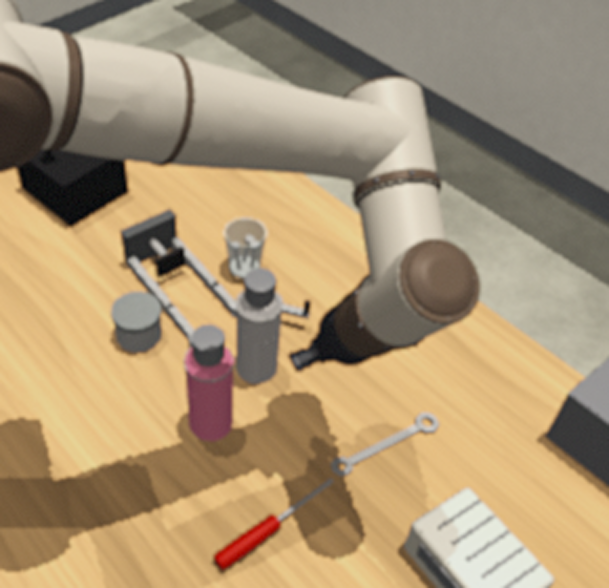

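{"fn": "move_arm", "kwargs": {
  "targets": [0.09, -0.008, 0.171, 0, -1, 0.09, -0.008, 0.171, 0, -1, 0.09, -0.008, 0.171, 0, -1, 0.09, -0.008, 0.18, 0, -1, 0, 0, 0, 0, -1, 0, 0, 0, 0, -1]
}}

```text
t: 20.35
tool_pos: [0.5637, -0.1831, 0.0353]
eef_rot: [-179.7, 29.1, -98.3]
force: [0.9, -0.9, -0.3]
gripper_width: 0.0003
gripper_force: 0.0
```

```bash
python3 st.py .5645 -.125 .027
python3 - <<'E'
from h import *
import cv2
im=capture("top")[:,:,::-1]
cv2.imwrite("pics/t2.png",im)
E
```

```text
20.35 [ 0.5637 -0.1831  0.0353] [-19.3  35.3  -0.3 -32.1 -64.1  27.7] [-179.74   29.06  -98.32] f [ 0.9 -0.9 -0.3] w 0.0
tilt 29.07 heading 81.1
[[-0.1265 -0.9891  0.0747]
 [-0.8649  0.1469  0.48  ]
 [-0.4858 -0.0039 -0.8741]]
turn so -x leads (units) 0.004
rack xy of tcp -0.22166989243053287 -0.0160593428835695
dist 0.05872321995690685 tool units [-0.3089  0.0518  0.2349]
```

{"fn": "move_arm", "kwargs": {
  "targets": [0.013, 0, 0.023, 0, -1, 0.013, 0, 0.023, 0, -1, 0, 0, 0, 0, -1, 0, 0, 0, 0, -1]
}}

```text
t: 20.9
tool_pos: [0.5617, -0.1824, 0.0245]
eef_rot: [179.9, 29.2, -98.5]
force: [1.0, -1.0, -0.3]
gripper_width: -0.0001
gripper_force: 0.0
```

```bash
python3 st.py .5605 -.135 .027
```

```text
20.9 [ 0.5617 -0.1824  0.0245] [-19.3  36.1  -0.7 -32.3 -63.4  28.2] [179.91  29.15 -98.55] f [ 1.  -1.  -0.3] w -0.0
tilt 29.15 heading 81.6
[[-0.1298 -0.989   0.0708]
 [-0.8636  0.1479  0.4819]
 [-0.4871  0.0014 -0.8733]]
turn so -x leads (units) -0.001
rack xy of tcp -0.22117778628051515 -0.014027077912445346
dist 0.047504966888996664 tool units [-0.2802  0.0549  0.1371]
```

{"fn": "move_arm", "kwargs": {
  "targets": [0, 0, 0, 0, -1]
}}

```text
t: 21.02
tool_pos: [0.5618, -0.1824, 0.0245]
eef_rot: [179.9, 29.1, -98.5]
force: [0.6, 0.2, -0.6]
gripper_width: -0.0
gripper_force: 0.0
```

```bash
python3 st.py .5605 -.135 .027
```

```text
21.02 [ 0.5618 -0.1824  0.0245] [-19.3  36.1  -0.7 -32.3 -63.4  28.2] [179.92  29.15 -98.54] f [ 0.6  0.2 -0.6] w -0.0
tilt 29.15 heading 81.6
[[-0.1297 -0.989   0.0709]
 [-0.8637  0.1479  0.4819]
 [-0.4871  0.0012 -0.8734]]
turn so -x leads (units) -0.001
rack xy of tcp -0.22114270119957113 -0.01408531917750032
dist 0.04747600809874587 tool units [-0.2799  0.0552  0.1371]
```

{"fn": "move_arm", "kwargs": {
  "targets": [-0.104, 0.013, 0.058, 0, -1, -0.104, 0.013, 0.058, 0, -1, -0.104, 0.013, 0.058, 0, -1, 0, 0, 0, 0, -1, -0.017, 0.003, 0.0097, 0, -1, -0.017, 0.003, 0.0097, 0, -1, -0.017, 0.003, 0.0097, 0, -1, -0.017, 0.003, 0.0097, 0, -1]
}}

```text
t: 22.02
tool_pos: [0.5638, -0.1167, 0.0244]
eef_rot: [179.9, 29.2, -98.6]
force: [0.2, 0.7, -0.7]
gripper_width: 0.0003
gripper_force: 0.0
```

{"fn": "move_arm", "kwargs": {
  "targets": [-0.017, 0.003, 0.0097, 0, -1, -0.017, 0.003, 0.0097, 0, -1, -0.017, 0.003, 0.0097, 0, -1]
}}

```text
t: 22.4
tool_pos: [0.5638, -0.1075, 0.0243]
eef_rot: [179.9, 29.2, -98.5]
force: [0.0, 0.3, 0.2]
gripper_width: 0.0
gripper_force: 0.0
```

```bash
python3 st.py
```

```text
22.4 [ 0.5638 -0.1075  0.0243] [-12.8  33.6  -5.1 -34.6 -58.8  24.5] [179.92  29.15 -98.55] f [0.  0.3 0.2] w 0.0
tilt 29.15 heading 81.6
[[-0.1298 -0.989   0.071 ]
 [-0.8636  0.1479  0.4819]
 [-0.4871  0.0013 -0.8733]]
turn so -x leads (units) -0.001
rack xy of tcp -0.1464649708658501 -0.008233456281933588
```

{"fn": "move_arm", "kwargs": {
  "targets": [-0.012, 0.002, 0.0065, 0, -1, -0.012, 0.002, 0.0065, 0, -1]
}}

```text
t: 22.65
tool_pos: [0.5638, -0.1035, 0.0244]
eef_rot: [179.9, 29.2, -98.5]
force: [-0.7, -0.6, 0.9]
gripper_width: 0.0002
gripper_force: 0.0
```

{"fn": "move_arm", "kwargs": {
  "targets": [-0.012, 0.002, 0.0065, 0, -1, -0.012, 0.002, 0.0065, 0, -1]
}}

```text
t: 22.9
tool_pos: [0.564, -0.1001, 0.0245]
eef_rot: [180.0, 29.1, -98.5]
force: [-1.1, -3.2, 0.4]
gripper_width: 0.0002
gripper_force: 1.4
```

{"fn": "move_arm", "kwargs": {
  "targets": [-0.012, 0.002, 0.0065, 0, -1, -0.012, 0.002, 0.0065, 0, -1]
}}

```text
t: 23.15
tool_pos: [0.5639, -0.0954, 0.0245]
eef_rot: [179.9, 29.1, -98.6]
force: [0.7, -3.1, 0.2]
gripper_width: 0.0001
gripper_force: 1.4
```

Run:
```python
from h import *
import cv2
a=capture("top")[130:270,160:340,::-1];b=capture("side")[130:280,220:370,::-1]
a=cv2.resize(a,(540,420),interpolation=cv2.INTER_CUBIC);b=cv2.resize(b,(0,0),fx=4,fy=4,interpolation=cv2.INTER_CUBIC)
cv2.imwrite("pics/side3.png",b);cv2.imwrite("pics/top3.png",a)
```

```text
(no output)
```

View pics/side3.png

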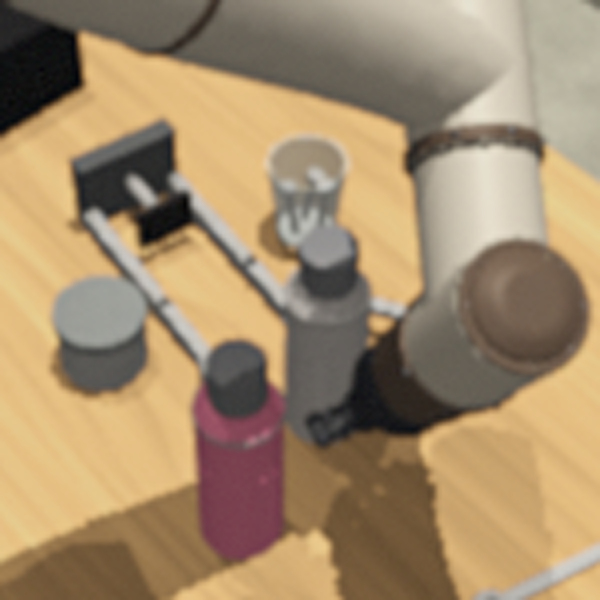

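Run:
```python
from h import *
from scipy.spatial.transform import Rotation as Ro
s=read_state();p=s['tool_pos'];R=Ro.from_euler('xyz',s['eef_rot'],degrees=True).as_matrix();np.set_printoptions(precision=1,suppress=True)
c=calibration("side");W=np.linalg.inv(c["world_from_camera"])
def pr(q):
    q=(W@np.r_[q,1])[:3];return (np.array([c["cx"]-c["fx"]*q[0]/q[2],c["cy"]+c["fy"]*q[1]/q[2]])-[220,130]+.4)*4
for n,v in dict(tcp=(0,0,0),tipL=(-.011,-.0145,.008),tipR=(-.011,.0145,.008),tipback=(.011,-.0145,.008),tipb2=(.011,.0145,.008),up20=(0,0,-.02)).items(): print(n,pr(p+R@np.array(v)))
for y in(-.07,-.06,-.05):
    for x in (.565,.571):
        print(x,y,'captop',pr([x,y,.2]),'edges z.1',pr([x-.033*.79,y+.033*.61,.1])[0],pr([x+.033*.79,y-.033*.61,.1])[0],'foot front',pr([x-.033*.61,y-.033*.79,0]))
```

```text
tcp [339.5 426.1]
tipL [345.5 408.4]
tipR [315.  423.2]
tipback [358.  432.8]
tipb2 [327.5 447.9]
up20 [347.  421.2]
0.565 -0.07 captop [325.4 256.9] edges z.1 279.24792295471696 364.9870822521965 foot front [321.5 457.2]
0.571 -0.07 captop [331.6 253. ] edges z.1 285.23801162383336 370.8049272771094 foot front [327.2 453.3]
0.565 -0.06 captop [316.3 249.1] edges z.1 270.9409256072248 356.31278147154364 foot front [313.4 449.4]
0.571 -0.06 captop [322.6 245.3] edges z.1 276.9219212483125 362.12300461713846 foot front [319.  445.6]
0.565 -0.05 captop [307.3 241.4] edges z.1 262.70494050774244 347.71262653162523 foot front [305.3 441.7]
0.571 -0.05 captop [313.6 237.6] edges z.1 268.6767796650789 353.51514557459825 foot front [311.  437.9]
```

```bash
cat > trk.py <<'E'
from h import *
import cv2
np.set_printoptions(precision=4,suppress=True)
def trk():
    out={}
    for n,(u,v),hw in(("side",(303.9,194.6),(9,11)),("top",(295,189.5),(9,9))):
        im=cv2.resize(capture(n)[:,:,::-1],None,fx=4,fy=4,interpolation=cv2.INTER_CUBIC);t=cv2.resize(cv2.imread(f"pics/{n}0.png"),None,fx=4,fy=4,interpolation=cv2.INTER_CUBIC)
        U,V=int(u*4),int(v*4);t=t[V-hw[1]*4:V+hw[1]*4,U-hw[0]*4:U+hw[0]*4]
        y0,y1,x0,x1=V-240,V+120,U-440,U+60
        r=cv2.matchTemplate(im[y0:y1,x0:x1],t,cv2.TM_CCOEFF_NORMED);_,m,_,l=cv2.minMaxLoc(r)
        a=unproj(n,u,v,.2);b=unproj(n,u+(x0+l[0]-(U-hw[0]*4))/4,v+(y0+l[1]-(V-hw[1]*4))/4,.2)
        c=np.array([.571,-.071])+(b-a)[:2];O=np.array([.571,.039]);d=c-O
        print(n,round(m,3),'can',c,'rack',d@[.105,.9945],d@[-.9945,.105])
trk()
E
python3 trk.py; python3 st.py|head -1
```

```text
side 0.894 can [ 0.5721 -0.0643] rack -0.10257076249584741 -0.011962273575872444
top 0.71 can [ 0.5709 -0.0625] rack -0.10099745434327281 -0.010594828681727833
23.35 [ 0.5638 -0.0952  0.0244] [-11.6  33.3  -5.7 -34.9 -58.1  23.8] [179.91  29.15 -98.55] f [-0.6 -2.8  0.3] w -0.0
```

{"fn": "move_arm", "kwargs": {
  "targets": [-0.02, 0.0034, 0.0112, 0, -1, -0.0288, 0.0049, 0.0161, 0, -1, -0.0288, 0.0049, 0.0161, 0, -1, -0.0288, 0.0049, 0.0161, 0, -1, -0.0288, 0.0049, 0.0161, 0, -1, -0.0288, 0.0049, 0.0161, 0, -1, -0.0288, 0.0049, 0.0161, 0, -1, -0.0288, 0.0049, 0.0161, 0, -1, -0.02, 0.0034, 0.0112, 0, -1]
}}

```text
t: 24.48
tool_pos: [0.5638, -0.0529, 0.0244]
eef_rot: [179.9, 29.2, -98.5]
force: [-0.8, -2.9, 0.6]
gripper_width: 0.0
gripper_force: 1.4
```

```bash
python3 trk.py; python3 st.py
```

```text
side 0.77 can [0.5532 0.1295] rack 0.08815505192801702 0.027246611869648676
top 0.557 can [0.6114 0.1732] rack 0.1376908179673102 -0.026057402224501813
24.57 [ 0.5637 -0.0528  0.0244] [ -7.6  32.1  -7.7 -36.2 -55.7  21.4] [179.89  29.17 -98.54] f [-1.3 -1.9 -0.8] w -0.0
tilt 29.17 heading 81.7
[[-0.1296 -0.9891  0.0705]
 [-0.8635  0.1475  0.4823]
 [-0.4874  0.0016 -0.8732]]
turn so -x leads (units) -0.002
rack xy of tcp -0.09202789913918709 -0.002413785338394774
```

```bash
cat > trk.py <<'E'
from h import *
import cv2,sys
np.set_printoptions(precision=4,suppress=True)
e=np.array([float(sys.argv[1]),float(sys.argv[2])])
def pr(n,q):
    c=calibration(n);q=(np.linalg.inv(c["world_from_camera"])@np.r_[q,1])[:3];return np.array([c["cx"]-c["fx"]*q[0]/q[2],c["cy"]+c["fy"]*q[1]/q[2]])
O=np.array([.571,.039])
for n,(u,v),hw in(("side",(303.9,200),(8,16)),("top",(295,189.5),(8,8))):
    up=lambda i:cv2.resize(i,None,fx=4,fy=4,interpolation=cv2.INTER_CUBIC)
    im=up(capture(n)[:,:,::-1]);t=up(cv2.imread(f"pics/{n}0.png"))
    cv2.imwrite(f"pics/last_{n}.png",im)
    U,V=int(u*4),int(v*4);t=t[V-hw[1]*4:V+hw[1]*4,U-hw[0]*4:U+hw[0]*4]
    sh=pr(n,[*e,.2])-pr(n,[.571,-.071,.2]);x,y=int((u+sh[0])*4),int((v+sh[1])*4)
    x0,y0=x-hw[0]*4-32,y-hw[1]*4-32
    r=cv2.matchTemplate(im[y0:y0+2*hw[1]*4+64,x0:x0+2*hw[0]*4+64],t,cv2.TM_CCOEFF_NORMED);_,m,_,l=cv2.minMaxLoc(r)
    b=unproj(n,*(pr(n,[.571,-.071,.2])+[(x0+l[0]+hw[0]*4-U)/4,(y0+l[1]+hw[1]*4-V)/4]),.2)[:2]
    print(n,round(m,3),'can',b,'rack',(b-O)@[.105,.9945],(b-O)@[-.9945,.105])
E
python3 trk.py .571 -.02
```

```text
side 0.715 can [ 0.578  -0.0215] rack -0.05942056671207045 -0.013301583943658837
top 0.393 can [ 0.5752 -0.0216] rack -0.05978931909943382 -0.01055170348232645
```

{"fn": "move_arm", "kwargs": {
  "targets": [0.023, -0.004, -0.013, 0, -1, -0.006, -0.046, 0.003, 0, -1, -0.006, -0.046, 0.003, 0, -1, 0, 0, 0, -0.057, -1, 0, 0, 0, -0.056, -1, 0, 0, 0, 0, -1, 0, 0, 0, 0, -1]
}}

```text
t: 25.55
tool_pos: [0.5781, -0.0573, 0.0245]
eef_rot: [-173.0, 28.4, -83.9]
force: [0.1, 0.8, 0.9]
gripper_width: -0.0002
gripper_force: 0.0
```

```bash
python3 st.py .5775 -.0514 .0244;python3 trk.py .575 -.02
python3 - <<'E'
from h import *
from scipy.spatial.transform import Rotation as Ro
R=Ro.from_euler('xyz',read_state()['eef_rot'],degrees=True).as_matrix()
for d in([-.0004,.005,0],[.000525,.00497,0],[0,0,.01],[.01,0,0]): print(d,(R.T@d/.15).round(4))
E
```

```text
25.55 [ 0.5781 -0.0573  0.0245] [ -7.8  33.2  -5.7 -35.7 -56.5  33.7] [-172.99   28.37  -83.88] f [0.1 0.8 0.9] w -0.0
tilt 29.16 heading 81.6
[[ 0.0938 -0.9931  0.071 ]
 [-0.8749 -0.0481  0.482 ]
 [-0.4752 -0.1073 -0.8733]]
turn so -x leads (units) 0.111
rack xy of tcp -0.09504448389555682 -0.017181479869141585
dist 0.005952485514564467 tool units [-0.0346  0.0022  0.0194]
side 0.757 can [ 0.5773 -0.0223] rack -0.060278104168938945 -0.01271897915372232
top 0.628 can [ 0.5752 -0.0216] rack -0.05978931909943382 -0.01055170348232645
[-0.0004, 0.005, 0] [-0.0294  0.001   0.0159]
[0.000525, 0.00497, 0] [-0.0287 -0.0051  0.0162]
[0, 0, 0.01] [-0.0317 -0.0072 -0.0582]
[0.01, 0, 0] [ 0.0063 -0.0662  0.0047]
```

{"fn": "move_arm", "kwargs": {
  "targets": [-0.02, 0.001, 0.011, 0, -1, -0.02, 0.001, 0.011, 0, -1, -0.0294, 0.001, 0.0159, 0, -1, -0.0294, 0.001, 0.0159, 0, -1, -0.0294, 0.001, 0.0159, 0, -1, -0.0294, 0.001, 0.0159, 0, -1, -0.0294, 0.001, 0.0159, 0, -1, -0.02, 0.001, 0.011, 0, -1]
}}

```text
t: 26.65
tool_pos: [0.5749, -0.0218, 0.0245]
eef_rot: [-172.9, 28.4, -83.8]
force: [0.2, -2.4, -0.1]
gripper_width: 0.0003
gripper_force: 1.6
```

```bash
python3 st.py|grep -v '\[';python3 trk.py .573 .009;python3 st.py|grep rack
```

```text
tilt 29.15 heading 81.6
turn so -x leads (units) 0.112
rack xy of tcp -0.060047213967503316 -0.010237898556756216
side 0.719 can [0.5763 0.0101] rack -0.02821400557192001 -0.008276776643824474
top 0.34 can [0.5723 0.0116] rack -0.0271511469309352 -0.00418483817242772
rack xy of tcp -0.05983185278635187 -0.01013133494477828
```

{"fn": "move_arm", "kwargs": {
  "targets": [-0.0294, 0.001, 0.0159, 0, -1, -0.0294, 0.001, 0.0159, 0, -1, -0.0294, 0.001, 0.0159, 0, -1, -0.0294, 0.001, 0.0159, 0, -1, -0.02, 0.001, 0.011, 0, -1]
}}

```text
t: 27.38
tool_pos: [0.5729, 0.0017, 0.0244]
eef_rot: [-173.0, 28.4, -83.8]
force: [-0.0, -3.3, 0.7]
gripper_width: -0.0
gripper_force: 1.7
```

```bash
python3 trk.py .572 .033;python3 st.py
```

```text
side 0.718 can [0.5757 0.0344] rack -0.004108490606572299 -0.005184898377235475
top 0.216 can [0.5695 0.0323] rack -0.00680257188150538 0.0007820420496887223
27.48 [0.5729 0.0019 0.0244] [ -2.2  31.6  -8.5 -37.4 -53.   30.4] [-172.96   28.39  -83.77] f [ 0.8 -0.7 -0. ] w -0.0
tilt 29.17 heading 81.7
[[ 0.0954 -0.9929  0.0706]
 [-0.8746 -0.0498  0.4823]
 [-0.4754 -0.1078 -0.8731]]
turn so -x leads (units) 0.111
rack xy of tcp -0.03673789353121784 -0.005743574538943059
```

```bash
python3 -c "
from h import *
s=read_state();print(s['force'],s['moment'],s['gripper_force'])"
```

```text
[ 0.82599163 -0.74140798 -0.01286349] [-1.31409158  0.05754114 -0.09244623] 0.8900651335716248
```

{"fn": "move_arm", "kwargs": {
  "targets": [-0.0118, 0.0004, 0.0064, 0, -1, -0.0118, 0.0004, 0.0064, 0, -1]
}}

```text
t: 27.72
tool_pos: [0.5727, 0.0052, 0.0244]
eef_rot: [-172.9, 28.3, -83.8]
force: [-0.0, -2.8, 1.0]
gripper_width: -0.0003
gripper_force: 1.8
```

```bash
python3 -c "
from h import *
for i in range(4):
  s=read_state();print(s['force'],s['moment'],s['gripper_force'],s['tool_pos']);capture('side')"
```

```text
[-0.0065565  -2.84602597  1.01773805] [-1.72745821  0.0805856  -0.05670814] 1.7659045301525111 [0.57273171 0.00516312 0.02439425]
[ 0.25403236 -4.12370565  0.80683688] [-1.70849625  0.08489994 -0.11749971] 1.6280871257185936 [0.57269181 0.00546808 0.02439806]
[ 0.78825819 -2.97807806  1.18433867] [-1.57119728  0.04954698 -0.06253308] 1.4088360965251923 [0.57266316 0.00541966 0.02441193]
[ 0.78639658 -2.80263298  1.18071804] [-1.51617794  0.10084942 -0.07744567] 1.3589297980070114 [0.57269229 0.00540648 0.0244107 ]
```

{"fn": "move_arm", "kwargs": {
  "targets": [0.035, -0.001, -0.018, 0, -1, 0, 0, 0, 0.05, -1, 0, 0, 0, 0.05, -1, 0, 0, 0, 0, -1]
}}

```text
t: 28.42
tool_pos: [0.5727, -0.0003, 0.024]
eef_rot: [-179.3, 29.2, -96.8]
force: [-0.0, -0.0, 0.1]
gripper_width: -0.0002
gripper_force: 0.0
```

```bash
python3 -c "
from h import *
for i in range(4):
  s=read_state();print(s['force'],s['moment'],s['gripper_force'],s['tool_pos']);capture('side')"; python3 st.py
```

```text
[-0.0401921  -0.00048816  0.13328149] [-0.98296745  0.15691355 -0.01692224] 0.0 [ 5.72710972e-01 -2.62332377e-04  2.39957469e-02]
[4.62930137e-02 3.59549642e-01 3.00650856e-04] [-0.95299908  0.12317184  0.02985513] 0.0 [ 5.72809225e-01 -3.26025805e-04  2.40297099e-02]
[ 0.53800374 -0.0870579  -0.1488764 ] [-0.96556172  0.15442646 -0.00283254] 0.0 [ 5.72910648e-01 -3.77552408e-04  2.41044168e-02]
[-0.45604039  0.21225542  0.76354645] [-0.98565168  0.16611816  0.01228858] 0.0 [ 5.72932564e-01 -4.51988503e-04  2.41106018e-02]
28.62 [ 0.573  -0.0005  0.0241] [ -2.4  31.6  -8.4 -37.3 -53.1  19.2] [-179.25   29.16  -96.78] f [0.1 0.5 1.2] w -0.0
tilt 29.17 heading 81.7
[[-0.1032 -0.9922  0.0706]
 [-0.8672  0.1245  0.4822]
 [-0.4872 -0.0115 -0.8732]]
turn so -x leads (units) 0.012
rack xy of tcp -0.03902988307817106 -0.006124413245634718
```

{"fn": "move_arm", "kwargs": {
  "targets": [-0.0291, 0.0007, 0.0163, 0, -1, -0.0291, 0.0007, 0.0163, 0, -1, -0.0291, 0.0007, 0.0163, 0, -1, -0.0291, 0.0007, 0.0163, 0, -1, -0.0291, 0.0007, 0.0163, 0, -1, -0.0291, 0.0007, 0.0163, 0, -1]
}}

```text
t: 29.38
tool_pos: [0.5763, 0.0295, 0.0242]
eef_rot: [-179.2, 29.1, -96.8]
force: [0.3, -2.8, 0.3]
gripper_width: 0.0002
gripper_force: 1.5
```

{"fn": "move_arm", "kwargs": {
  "targets": [-0.0291, 0.0007, 0.0163, 0, -1, -0.0291, 0.0007, 0.0163, 0, -1, -0.0291, 0.0007, 0.0163, 0, -1, -0.0291, 0.0007, 0.0163, 0, -1]
}}

```text
t: 29.88
tool_pos: [0.5784, 0.0495, 0.0242]
eef_rot: [-179.2, 29.1, -96.8]
force: [-0.1, -3.4, 1.0]
gripper_width: -0.0001
gripper_force: 1.6
```

```bash
python3 trk.py .576 .082;python3 st.py
```

```text
side 0.664 can [0.5808 0.0823] rack 0.044134559582221365 -0.005144822507133591
top 0.243 can [0.5976 0.0659] rack 0.029592416315445215 -0.023668094561532845
29.98 [0.5784 0.0499 0.0242] [  2.6  31.2  -9.  -38.2 -50.6  15.4] [-179.25   29.17  -96.81] f [-0.  -0.9  0.6] w 0.0
tilt 29.18 heading 81.6
[[-0.1036 -0.9921  0.0708]
 [-0.867   0.1249  0.4824]
 [-0.4874 -0.0114 -0.8731]]
turn so -x leads (units) 0.012
rack xy of tcp 0.011628624987211296 -0.006174285601999511
```

{"fn": "move_arm", "kwargs": {
  "targets": [-0.0233, 0.0006, 0.013, 0, -1, -0.0233, 0.0006, 0.013, 0, -1, -0.0233, 0.0006, 0.013, 0, -1, -0.0117, 0.0003, 0.0065, 0, -1]
}}

```text
t: 30.48
tool_pos: [0.5798, 0.0634, 0.0241]
eef_rot: [-179.3, 29.1, -96.8]
force: [-0.7, -3.3, 1.2]
gripper_width: 0.0002
gripper_force: 1.7
```

{"fn": "move_arm", "kwargs": {
  "targets": [-0.0087, 0.0002, 0.0049, 0, -1, -0.0087, 0.0002, 0.0049, 0, -1, -0.0087, 0.0002, 0.0049, 0, -1]
}}

```text
t: 30.85
tool_pos: [0.5803, 0.0676, 0.0242]
eef_rot: [-179.2, 29.1, -96.8]
force: [-0.1, -3.6, 1.1]
gripper_width: 0.0004
gripper_force: 1.7
```

{"fn": "move_arm", "kwargs": {
  "targets": [-0.0087, 0.0002, 0.0049, 0, -1, -0.0087, 0.0002, 0.0049, 0, -1, -0.0087, 0.0002, 0.0049, 0, -1]
}}

```text
t: 31.22
tool_pos: [0.5808, 0.0721, 0.0241]
eef_rot: [-179.2, 29.1, -96.8]
force: [0.5, -3.5, 1.1]
gripper_width: -0.0001
gripper_force: 1.8
```

```bash
python3 st.py|grep -E 'rack|f'
```

```text
31.23 [0.5808 0.0721 0.0241] [  4.9  31.1  -9.1 -38.5 -49.6  13.6] [-179.24   29.14  -96.84] f [ 0.5 -3.5  1.1] w -0.0
rack xy of tcp 0.03396239185020241 -0.006257329889978239
```

{"fn": "move_arm", "kwargs": {
  "targets": [-0.0087, 0.0002, 0.0049, 0, -1, -0.0087, 0.0002, 0.0049, 0, -1, -0.0087, 0.0002, 0.0049, 0, -1, -0.0087, 0.0002, 0.0049, 0, -1]
}}

```text
t: 31.72
tool_pos: [0.5814, 0.0781, 0.0241]
eef_rot: [-179.2, 29.1, -96.8]
force: [-1.5, -4.1, 1.8]
gripper_width: 0.0001
gripper_force: 1.9
```

{"fn": "move_arm", "kwargs": {
  "targets": [-0.0087, 0.0002, 0.0049, 0, -1, -0.0058, 0.0001, 0.0032, 0, -1]
}}

```text
t: 31.98
tool_pos: [0.5817, 0.0806, 0.0241]
eef_rot: [-179.2, 29.1, -96.8]
force: [-0.7, -4.1, 2.1]
gripper_width: 0.0003
gripper_force: 1.9
```

{"fn": "move_arm", "kwargs": {
  "targets": [-0.0058, 0.0001, 0.0032, 0, -1, -0.0058, 0.0001, 0.0032, 0, -1]
}}

```text
t: 32.22
tool_pos: [0.5819, 0.0825, 0.0241]
eef_rot: [-179.2, 29.1, -96.8]
force: [-0.4, -3.6, 1.2]
gripper_width: 0.0003
gripper_force: 1.9
```

```bash
python3 st.py|grep -E 'rack|f';python3 trk.py .582 .115|head -1
```

```text
32.23 [0.5819 0.0825 0.0241] [  5.9  31.1  -9.  -38.7 -49.1  12.8] [-179.25   29.15  -96.84] f [-0.4 -3.6  1.2] w 0.0
rack xy of tcp 0.04441317944332705 -0.006243332000144472
side 0.669 can [0.5855 0.1176] rack 0.07967816712670915 -0.006130733898804315
```

{"fn": "move_arm", "kwargs": {
  "targets": [-0.0058, 0.0001, 0.0032, 0, -1, -0.0058, 0.0001, 0.0032, 0, -1, -0.0058, 0.0001, 0.0032, 0, -1]
}}

```text
t: 32.7
tool_pos: [0.5822, 0.0855, 0.0241]
eef_rot: [-179.2, 29.1, -96.8]
force: [0.1, -3.8, 1.1]
gripper_width: -0.0001
gripper_force: 1.9
```

{"fn": "move_arm", "kwargs": {
  "targets": [-0.0058, 0.0001, 0.0032, 0, -1, -0.0058, 0.0001, 0.0032, 0, -1]
}}

```text
t: 32.95
tool_pos: [0.5824, 0.0875, 0.0241]
eef_rot: [-179.2, 29.1, -96.8]
force: [-0.3, -3.4, 1.5]
gripper_width: -0.0004
gripper_force: 1.9
```

{"fn": "move_arm", "kwargs": {
  "targets": [-0.0058, 0.0001, 0.0032, 0, -1]
}}

```text
t: 33.08
tool_pos: [0.5825, 0.0884, 0.0241]
eef_rot: [-179.3, 29.1, -96.8]
force: [0.1, -3.6, 0.7]
gripper_width: 0.0001
gripper_force: 1.9
```

{"fn": "move_arm", "kwargs": {
  "targets": [-0.0058, 0.0001, 0.0032, 0, -1, -0.0058, 0.0001, 0.0032, 0, -1]
}}

```text
t: 33.33
tool_pos: [0.5827, 0.0904, 0.0241]
eef_rot: [-179.3, 29.1, -96.8]
force: [-0.5, -3.4, 1.0]
gripper_width: 0.0001
gripper_force: 1.9
```

{"fn": "move_arm", "kwargs": {
  "targets": [-0.0058, 0.0001, 0.0032, 0, -1]
}}

```text
t: 33.45
tool_pos: [0.5828, 0.0914, 0.0241]
eef_rot: [-179.3, 29.1, -96.8]
force: [0.1, -4.1, 1.4]
gripper_width: -0.0003
gripper_force: 1.9
```

```bash
python3 st.py|grep -E 'rack'
```

```text
rack xy of tcp 0.05337754324579042 -0.006257599450070724
```

{"fn": "move_arm", "kwargs": {
  "targets": [-0.0058, 0.0001, 0.0032, 0, -1, -0.0058, 0.0001, 0.0032, 0, -1]
}}

```text
t: 33.7
tool_pos: [0.5831, 0.0934, 0.0241]
eef_rot: [-179.3, 29.1, -96.8]
force: [0.1, -3.5, 2.2]
gripper_width: -0.0001
gripper_force: 1.8
```

{"fn": "move_arm", "kwargs": {
  "targets": [-0.0058, 0.0001, 0.0032, 0, -1, -0.0058, 0.0001, 0.0032, 0, -1]
}}

```text
t: 33.95
tool_pos: [0.5833, 0.0954, 0.0241]
eef_rot: [-179.3, 29.1, -96.8]
force: [0.2, -3.5, 1.4]
gripper_width: 0.0003
gripper_force: 1.8
```

{"fn": "move_arm", "kwargs": {
  "targets": [-0.0058, 0.0001, 0.0032, 0, -1, -0.0058, 0.0001, 0.0032, 0, -1]
}}

```text
t: 34.2
tool_pos: [0.5835, 0.0973, 0.0241]
eef_rot: [-179.3, 29.1, -96.8]
force: [-0.4, -4.2, 1.4]
gripper_width: 0.0001
gripper_force: 2.3
```

{"fn": "move_arm", "kwargs": {
  "targets": [-0.003, 0.0001, 0.0016, 0, -1]
}}

```text
t: 34.33
tool_pos: [0.5835, 0.0975, 0.0241]
eef_rot: [-179.2, 29.1, -96.8]
force: [0.1, -5.4, 1.4]
gripper_width: -0.0003
gripper_force: 2.6
```

{"fn": "move_arm", "kwargs": {
  "targets": [-0.002, 0, 0.001, 0, -1]
}}

```text
t: 34.45
tool_pos: [0.5835, 0.0977, 0.0241]
eef_rot: [-179.2, 29.1, -96.8]
force: [0.3, -5.6, 1.5]
gripper_width: 0.0
gripper_force: 2.8
```

{"fn": "move_arm", "kwargs": {
  "targets": [-0.004, 0, 0.0022, 0, -1, 0, 0, 0, 0, -1]
}}

```text
t: 34.7
tool_pos: [0.5836, 0.098, 0.0241]
eef_rot: [-179.2, 29.1, -96.8]
force: [0.1, -6.3, 2.1]
gripper_width: 0.0005
gripper_force: 3.1
```

```bash
python3 -c "
from h import *
for i in range(3):
  s=read_state();print(s['t'],s['force'],s['gripper_force'],s['tool_pos']);capture('top')"
```

```text
34.7 [ 0.10637202 -6.30366765  2.07533572] 3.083904068917036 [0.58362932 0.09800152 0.02409718]
34.75 [-1.94000837 -5.79322064  1.60374604] 3.072143867611885 [0.58365322 0.0980381  0.02411735]
34.8 [-1.1023319  -6.09421991  1.06068389] 3.0655180290341377 [0.58364882 0.09805765 0.02410849]
```

{"fn": "move_arm", "kwargs": {
  "targets": [-0.005, 0, 0.0028, 0, -1, -0.002, 0, 0.001, 0, -1, 0, 0, 0, 0, -1]
}}

```text
t: 35.22
tool_pos: [0.5838, 0.0985, 0.0241]
eef_rot: [-179.2, 29.0, -96.8]
force: [-0.6, -9.1, 2.2]
gripper_width: -0.0002
gripper_force: 4.1
```

```bash
python3 -c "
from h import *
for i in range(4):
  s=read_state();print(s['t'],s['force'],s['gripper_force'],s['tool_pos']);capture('top')"
```

```text
35.225 [-0.64186816 -9.08187174  2.15522662] 4.071968123316765 [0.58377811 0.09854652 0.02411838]
35.275 [-1.03065638 -9.10452863  2.40122612] 4.063146449625492 [0.58377084 0.09855093 0.02408901]
35.325 [-1.83649261 -7.37118885  2.01381473] 4.0583886578679085 [0.58377655 0.09855118 0.02409643]
35.375 [-0.05005052 -8.17789136  1.9486909 ] 4.0556953847408295 [0.5837944  0.09852972 0.02410052]
```

{"fn": "move_arm", "kwargs": {
  "targets": [0, 0, 0, 0, -1, 0, 0, 0, 0, -1, 0, 0, 0, 0, -1, 0, 0, 0, 0, -1]
}}

```text
t: 35.92
tool_pos: [0.5838, 0.0986, 0.0241]
eef_rot: [-179.2, 29.0, -96.8]
force: [-1.8, -7.0, 1.7]
gripper_width: 0.0002
gripper_force: 4.1
```

{"fn": "move_arm", "kwargs": {
  "targets": [0.015, -0.0004, -0.008, 0, -1, 0.0291, -0.0007, -0.0163, 0, -1, 0.0582, -0.0014, -0.0326, 0, -1, 0.116, -0.0028, -0.065, 0, -1, 0.116, -0.0028, -0.065, 0, -1, 0.116, -0.0028, -0.065, 0, -1, 0.116, -0.0028, -0.065, 0, -1, 0.116, -0.0028, -0.065, 0, -1, 0.116, -0.0028, -0.065, 0, -1, 0.116, -0.0028, -0.065, 0, -1]
}}

```text
t: 37.17
tool_pos: [0.5673, -0.0578, 0.0245]
eef_rot: [-179.2, 29.1, -96.8]
force: [0.1, -0.4, 0.3]
gripper_width: 0.0002
gripper_force: 0.0
```

```bash
python3 trk.py .585 .130|head -1; python3 st.py .565 -.05 .11
python3 - <<'E'
from h import *
from scipy.spatial.transform import Rotation as Ro
R=Ro.from_euler('xyz',read_state()['eef_rot'],degrees=True).as_matrix()
for k,d in dict(X=[.0105,.09945,0],Y=[-.09945,.0105,0],Z=[0,0,.1]).items(): print(k,'100mm',(R.T@d/.15).round(4))
E
```

```text
side 0.904 can [0.5866 0.132 ] rack 0.09417678177363589 -0.00576025242863595
37.27 [ 0.5674 -0.0587  0.0244] [ -8.1  32.5  -7.1 -35.9 -56.   22.9] [-179.24   29.11  -96.96] f [-0.1  0.2  0.2] w 0.0
tilt 29.12 heading 81.5
[[-0.1059 -0.9918  0.0721]
 [-0.8672  0.1276  0.4813]
 [-0.4865 -0.0116 -0.8736]]
turn so -x leads (units) 0.012
rack xy of tcp -0.09750559505438008 -0.006687115394298367
dist 0.08611541695530019 tool units [-0.3262  0.0167 -0.4721]
X 100mm [-0.5824  0.0152  0.3241]
Y 100mm [ 0.0095  0.6665 -0.0141]
Z 100mm [-0.3243 -0.0077 -0.5824]
```

{"fn": "move_arm", "kwargs": {
  "targets": [-0.154, -0.004, -0.277, 0, -1, -0.154, -0.004, -0.277, 0, -1, -0.074, -0.2415, 0.0445, 0, -1, -0.074, -0.2415, 0.0445, 0, -1, -0.074, -0.2415, 0.0445, 0, -1, -0.074, -0.2415, 0.0445, 0, -1, 0, 0, 0, 0, -1]
}}

```text
t: 38.15
tool_pos: [0.7191, -0.0218, 0.1183]
eef_rot: [-179.3, 29.2, -96.7]
force: [-0.0, -0.3, -0.2]
gripper_width: -0.0002
gripper_force: 0.0
```

{"fn": "move_arm", "kwargs": {
  "targets": [0.1, 0.002, 0.18, 0, -1, 0.1, 0.002, 0.18, 0, -1, 0.09, 0.002, 0.16, 0, -1, 0, 0, 0, 0, -1, 0, 0, 0, 0, -1]
}}

```text
t: 38.78
tool_pos: [0.7186, -0.0236, 0.0313]
eef_rot: [-179.1, 29.1, -96.8]
force: [0.1, -0.1, 1.0]
gripper_width: 0.0
gripper_force: 0.0
```

```bash
python3 st.py
```

```text
38.77 [ 0.7186 -0.0236  0.0313] [ -3.2  41.8  13.1 -33.1 -62.7  12.1] [-179.13   29.12  -96.77] f [ 0.1 -0.1  1. ] w 0.0
tilt 29.14 heading 81.4
[[-0.103  -0.992   0.0724]
 [-0.8675  0.1252  0.4815]
 [-0.4867 -0.0132 -0.8735]]
turn so -x leads (units) 0.014
rack xy of tcp -0.04675974647953475 -0.15331143336574432
```

Run:
```python
from h import *
H=np.array([0,-.06]);r=.093
U=np.array([[-.5824,.0152,.3241],[.0095,.6665,-.0141]])*10
F=lambda a,o:H+r*np.array([np.cos(a),np.sin(a)])+o*np.array([-np.sin(a),np.cos(a)])
p=np.array([-.0468,-.1533])
for a,o in [(217,.03),(217,.02)]+[(x,.019) for x in range(207,90,-10)]+[(92,.02)]:
    f=F(np.radians(a),o);print(a,f.round(4),((f-p)@U).round(3));p=f
```

```text
217 [-0.0562 -0.1399] [ 0.056  0.088 -0.032]
217 [-0.0622 -0.1319] [ 0.036  0.052 -0.021]
207 [-0.0742 -0.1192] [ 0.071  0.083 -0.041]
197 [-0.0834 -0.1054] [ 0.055  0.091 -0.032]
187 [-0.09   -0.0902] [ 0.04   0.1   -0.024]
177 [-0.0939 -0.0741] [ 0.024  0.107 -0.015]
167 [-0.0949 -0.0576] [ 0.008  0.11  -0.006]
157 [-0.093  -0.0412] [-0.009  0.11   0.004]
147 [-0.0883 -0.0253] [-0.026  0.106  0.013]
137 [-0.081  -0.0105] [-0.042  0.1    0.022]
127 [-0.0711  0.0028] [-0.056  0.09   0.03 ]
117 [-0.0592  0.0142] [-0.069  0.078  0.037]
107 [-0.0454  0.0234] [-0.079  0.063  0.043]
97 [-0.0302  0.03  ] [-0.088  0.046  0.048]
92 [-0.0232  0.0322] [-0.04   0.016  0.022]
```

{"fn": "move_arm", "kwargs": {
  "targets": [0.018, 0, 0.032, 0, -1, 0.018, 0, 0.032, 0, -1, 0, 0, 0, 0, -1]
}}

```text
t: 39.15
tool_pos: [0.7176, -0.0233, 0.0188]
eef_rot: [-179.3, 29.1, -96.9]
force: [-1.2, 0.4, 0.5]
gripper_width: -0.0
gripper_force: 0.0
```

{"fn": "move_arm", "kwargs": {
  "targets": [0.056, 0.088, -0.032, 0, -1, 0.036, 0.052, -0.021, 0, -1, 0.036, 0.042, -0.02, 0, -1, 0.035, 0.041, -0.021, 0, -1, 0.028, 0.045, -0.016, 0, -1, 0.027, 0.046, -0.016, 0, -1, 0.02, 0.05, -0.012, 0, -1, 0.02, 0.05, -0.012, 0, -1]
}}

```text
t: 40.15
tool_pos: [0.6503, -0.0601, 0.0193]
eef_rot: [-179.3, 29.1, -96.8]
force: [2.0, 0.2, -0.0]
gripper_width: -0.0004
gripper_force: 0.7
```

```bash
python3 st.py|grep -E 'rack|f';python3 - <<'E'
from h import *
import cv2
a=capture("top")[130:270,160:340,::-1];b=capture("side")[130:270,200:370,::-1]
cv2.imwrite("pics/k1.png",np.hstack([cv2.resize(a,(450,350),interpolation=cv2.INTER_CUBIC)[:,80:],cv2.resize(b,(425,350),interpolation=cv2.INTER_CUBIC)]))
E
```

```text
40.15 [ 0.6503 -0.0601  0.0193] [ -7.   38.4   4.2 -34.3 -59.9  18.6] [-179.25   29.14  -96.84] f [ 2.   0.2 -0. ] w -0.0
rack xy of tcp -0.090210422745147 -0.08922794712640741
```

{"fn": "move_arm", "kwargs": {
  "targets": [0.012, 0.053, -0.008, 0, -1, 0.012, 0.054, -0.007, 0, -1, 0.004, 0.055, -0.003, 0, -1, 0.004, 0.055, -0.003, 0, -1, -0.005, 0.055, 0.002, 0, -1, -0.004, 0.055, 0.002, 0, -1, -0.013, 0.053, 0.007, 0, -1, -0.013, 0.053, 0.006, 0, -1, -0.021, 0.05, 0.011, 0, -1, -0.021, 0.05, 0.011, 0, -1]
}}

```text
t: 41.5
tool_pos: [0.5719, -0.0426, 0.0193]
eef_rot: [-179.2, 29.1, -96.8]
force: [1.6, -0.7, -0.3]
gripper_width: -0.0002
gripper_force: 0.6
```

{"fn": "move_arm", "kwargs": {
  "targets": [-0.028, 0.045, 0.015, 0, -1, -0.028, 0.045, 0.015, 0, -1, -0.034, 0.039, 0.018, 0, -1, -0.035, 0.039, 0.019, 0, -1, -0.04, 0.031, 0.022, 0, -1, -0.039, 0.032, 0.021, 0, -1]
}}

```text
t: 42.25
tool_pos: [0.5425, -0.0035, 0.0195]
eef_rot: [-179.2, 29.1, -96.8]
force: [2.9, -1.4, -0.9]
gripper_width: 0.0004
gripper_force: 1.0
```

```bash
python3 st.py|grep -E 'rack|f';python3 trk.py .586 .132|head -1
```

```text
42.25 [ 0.5425 -0.0035  0.0195] [ -3.1  30.1 -12.4 -38.3 -51.4  21.5] [-179.2    29.13  -96.82] f [ 2.9 -1.4 -0.9] w 0.0
rack xy of tcp -0.04530866469620431 0.02389718975887309
side 0.903 can [0.5866 0.132 ] rack 0.09417678177363589 -0.00576025242863595
```

{"fn": "move_arm", "kwargs": {
  "targets": [-0.0291, -0.006, 0.0162, 0, -1, -0.0291, -0.006, 0.0162, 0, -1, -0.0291, 0.0008, 0.0162, 0, -1, -0.0291, 0.0008, 0.0162, 0, -1]
}}

```text
t: 42.85
tool_pos: [0.546, 0.016, 0.0193]
eef_rot: [-179.3, 29.1, -96.9]
force: [-1.8, -2.5, 1.4]
gripper_width: -0.0002
gripper_force: 0.8
```

{"fn": "move_arm", "kwargs": {
  "targets": [-0.0175, 0.0005, 0.0097, 0, -1, -0.0175, 0.0005, 0.0097, 0, -1]
}}

```text
t: 43.1
tool_pos: [0.5468, 0.0219, 0.0194]
eef_rot: [-179.3, 29.1, -96.8]
force: [-1.3, -1.1, 0.6]
gripper_width: -0.0001
gripper_force: 0.8
```

```bash
python3 st.py|grep -E 'rack|f'
```

```text
43.1 [0.5468 0.0219 0.0194] [ -0.4  30.  -12.5 -38.9 -50.3  19.5] [-179.28   29.15  -96.84] f [-1.3 -1.1  0.6] w -0.0
rack xy of tcp -0.01956501589913811 0.02225784145863707
```

Now 2 mm steps, watching for the stop.

{"fn": "move_arm", "kwargs": {
  "targets": [-0.0117, 0.0003, 0.0065, 0, -1, -0.0117, 0.0003, 0.0065, 0, -1]
}}

```text
t: 43.35
tool_pos: [0.5473, 0.0258, 0.0195]
eef_rot: [-179.3, 29.1, -96.8]
force: [-0.9, -1.5, 0.5]
gripper_width: -0.0003
gripper_force: 0.8
```

{"fn": "move_arm", "kwargs": {
  "targets": [-0.0117, 0.0003, 0.0065, 0, -1, -0.0117, 0.0003, 0.0065, 0, -1]
}}

```text
t: 43.6
tool_pos: [0.5478, 0.0297, 0.0195]
eef_rot: [-179.3, 29.1, -96.8]
force: [-0.4, -1.7, 1.6]
gripper_width: 0.0001
gripper_force: 0.8
```

```bash
python3 st.py|grep -E 'rack|f';python3 - <<'E'
from h import *
import cv2
a=capture("top")[150:230,200:300,::-1];b=capture("side")[150:250,240:340,::-1]
cv2.imwrite("pics/k2.png",np.hstack([cv2.resize(a,(375,300),interpolation=cv2.INTER_CUBIC),cv2.resize(b,(400,400),interpolation=cv2.INTER_CUBIC)[:300]]))
E
```

```text
43.6 [0.5478 0.0297 0.0195] [  0.4  29.9 -12.6 -39.  -49.9  18.9] [-179.26   29.15  -96.84] f [-0.4 -1.7  1.6] w 0.0
rack xy of tcp -0.011647486205556388 0.022127705271249406
```

{"fn": "move_arm", "kwargs": {
  "targets": [-0.0117, 0.0003, 0.0065, 0, -1, -0.0117, 0.0003, 0.0065, 0, -1]
}}

```text
t: 43.95
tool_pos: [0.5481, 0.0337, 0.0195]
eef_rot: [-179.3, 29.1, -96.8]
force: [-1.0, -1.7, 0.2]
gripper_width: 0.0
gripper_force: 1.0
```

{"fn": "move_arm", "kwargs": {
  "targets": [-0.0087, 0.0002, 0.0049, 0, -1]
}}

```text
t: 44.08
tool_pos: [0.5482, 0.034, 0.0194]
eef_rot: [-179.2, 29.0, -96.8]
force: [-3.0, -7.7, 2.8]
gripper_width: -0.0005
gripper_force: 4.2
```

{"fn": "move_arm", "kwargs": {
  "targets": [-0.0087, 0.0002, 0.0049, 0, -1]
}}

```text
t: 44.2
tool_pos: [0.5483, 0.0342, 0.0193]
eef_rot: [-179.2, 28.9, -96.8]
force: [-4.8, -12.4, 3.4]
gripper_width: 0.0002
gripper_force: 6.3
```

{"fn": "move_arm", "kwargs": {
  "targets": [0.0291, -0.0008, -0.0162, 0, -1, 0.0582, -0.0015, -0.0324, 0, -1, 0.116, -0.003, -0.065, 0, -1, 0.116, -0.003, -0.065, 0, -1, 0.116, -0.003, -0.065, 0, -1, 0.116, -0.003, -0.065, 0, -1, -0.154, -0.004, -0.277, 0, -1, -0.154, -0.004, -0.277, 0, -1, 0.15, 0, -0.2, 0, -1, 0.15, 0, -0.2, 0, -1, 0, 0, 0, 0, -1]
}}

```text
t: 45.58
tool_pos: [0.5302, -0.129, 0.1463]
eef_rot: [-179.1, 29.1, -96.9]
force: [0.0, 0.5, -0.9]
gripper_width: -0.0002
gripper_force: 0.0
```

```bash
python3 st.py|grep -E 'rack|f'; python3 trk.py .586 .132;python3 - <<'E'
from h import *
import cv2
a=capture("top")[130:270,170:330,::-1];b=capture("side")[130:270,210:350,::-1]
z=np.zeros((590,790,3),np.uint8)
cv2.imwrite("pics/k3.png",np.hstack([cv2.resize(a[30:105,15:115],(400,300),interpolation=cv2.INTER_CUBIC),cv2.resize(b[20:115,20:115],(380,380),interpolation=cv2.INTER_CUBIC)[40:340]]))
E
```

```text
45.58 [ 0.5302 -0.129   0.1463] [-15.1  23.1  -3.5 -30.9 -69.9  20.4] [-179.08   29.06  -96.94] f [ 0.   0.5 -0.9] w -0.0
rack xy of tcp -0.17134012643346216 0.022987461821356116
side 0.904 can [0.5866 0.132 ] rack 0.09417678177363589 -0.00576025242863595
top 0.762 can [0.5826 0.1288] rack 0.09048490040159189 -0.002089343500384892
```

View pics/k3.png

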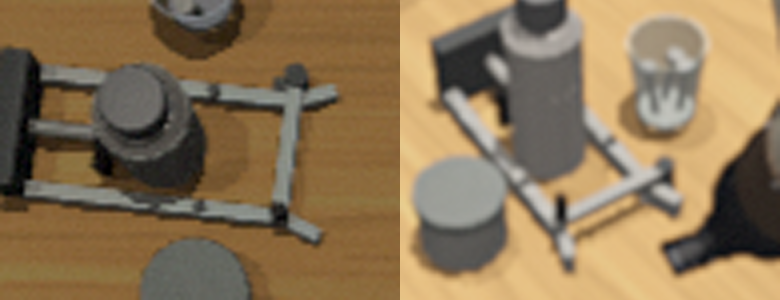

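The last picture shows the can upright in the bay against the pad and the keeper straight across the mouth, from (293,78) to (280,212). The gripper is clear of everything.

```bash
python3 -c "
from cell import *
print(close_job())"
```

```text
the job is handed in; nothing more can be done
None
```

The can stands upright in the bay after leaning on the stop at about 8 N for roughly 0.9 s (target 7 N; the highest reading was 9.1 N). The keeper is shut behind it, and the job was handed in at about 46 s. One thing outside normal use: the interface has no tilt command, so I leaned the tool about 29° by driving the arm against its reach limit. That put joint 3 at its range limit and gave a 79 N wrist-force peak, under the 120 N limit.

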